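Lock a rail nut into the bench accessory rail

TASK

Take the rail nut with the oblong foot from the white tray and lock it into the slotted steel rail, about midway between the two posts already there: lower its foot lengthwise into the slot, press it down against the sprung strip, twist it a quarter turn and let the spring lift it so that its grooves catch the rail's lips. Neither push nor pull on the rail with more than about 15 N, which is all the spring needs; leave the nut upright and let go of it, and leave the round-footed screw and everything else on the bench where it is.

Things in the scene. Friction and masses are not known exactly. Their poses are not given: they have to be found in the camera images.
- nut: Rail nut, 120 g, upright in the tray. Steel foot 38 (own x) x 18 (own y) x 11 mm tall, lower long edges bevelled 2 mm. Two grooves cross the foot's top along own y: 5.5 mm wide, 5 mm deep, 13.25 mm either side of the middle. A round 12 mm stem, then a grip plate. Origin: centre of underside; z up; a half turn about z changes nothing.
- nut_grip (a point): Centre of the nut's flat grey grip plate, 57 mm above its underside. The plate is 36 mm along the nut's x, 12 mm thick along its y, 26 mm tall (44 to 70 mm above the underside): pinch it across the 12 mm.
- disc: Bystander beside the nut in the tray: a screw with the same stem and grip plate, but a round foot 32 mm across and 10 mm tall that does not fit the slot. Origin: centre of the underside. To be left alone.
- mount: Fixed grey base plate of the rail, 360 x 90 x 8 mm, with end brackets 64 mm tall. Origin: centre of its underside on the bench; own x runs along the rail, z up. Between the brackets a steel channel 320 mm long, 54 wide, 50 tall, exactly centred over the origin and parallel to own x, but set at an unknown height: its top lies anywhere from 59 to 83 mm above the bench.
- rail_mid (a point): Point on the base 59 mm above the bench over its middle (the lowest height of the channel's top; does not follow the channel). The channel's top has a slot 23.5 mm wide along the rail between two downturned lips, 3 mm thick, reaching 10 mm below the top, edges rounded; inside it is 48 mm wide. Two fixed posts 120 mm either side, tops 32 mm above the channel.
- strip (a joint): How far the sprung strip in the channel is pressed down, m: 0 at rest (its face 14 mm below the channel's top), 0.011 at its hard stop. Pushes up with about 5 N at rest plus 0.8 N per mm (12 N at 9 mm). The foot can turn under the lips only with the strip pressed over 7 mm; caught in the lips, the nut keeps it pressed about 2 mm.
- tray: Fixed white tray, 210 by 120 by 16 mm, floor 4 mm thick; the nut and the disc-foot screw stand in it about 55 mm either side of its middle along its own x. Origin: centre of its underside.
- rack: Bystander: white tube rack 70 by 160 by 83 mm. Origin: centre of its underside.
- slidebox: Bystander: slide box 80 by 100 by 34 mm. Origin: centre of its underside.
- jar: Bystander: amber jar, 52 mm across, 70 mm tall. Origin: centre of its underside.
- cup: Bystander: white cup, 70 mm across, 80 mm tall. Origin: centre of its underside.
- driver: Bystander: screwdriver about 200 mm long lying on the bench. Origin: under its middle.
- mouse: Bystander: black computer mouse 100 by 60 by 30 mm. Origin: centre of its underside.
Things that resemble listed ones, but are neither listed nor needed, are in the scene too. What is shaped like the nut but orange or yellow is not meant.

How it is judged:
By the outcome, as a careful person would: the job done as asked, in the order asked, and still so for the second after the job is handed in, with the robot touching nothing.
It also fails if it takes over 51 s, if anything falls off the work surface, if the arm or the gripper's body presses on something with over 40 N, if the wrist force passes 120 N, or if a joint passes its speed limit or range.

ROBOT

A 6-joint arm with a two-finger parallel gripper is mounted at the origin on the work surface. World frame = base frame: x ahead of the robot, y to its left, z up, the work surface at z = 0. Lengths are in mm, angles in rad, forces in N, time in s.
With the tool pointing down it reaches from about 300 to 875 mm from the base axis. Payload 6.4 kg.
Tool frame: the origin (TCP) lies midway between the tips of the shut fingers; the grasp point (between the pads) lies 19 mm behind it; y points along the fingers, z is the direction in which the jaws open and shut, and the axes are right-handed (so a half turn about y gives the same grasp; the last joint's range is limited). The gripper opens to 88 mm and grips with 3 to 60 N. Pads are 18 mm wide; open, the fingers measure 123 mm over their backs; the gripper's body (75 mm by 187 mm) begins 45 mm behind the grasp point.
Start: joints at [0.972, 0.181, 1.607, -0, 1.354, -0.206], TCP at [220.086, 531.228, 218.614] pointing down, gripper open.
Joint ranges: [-2.99, 2.99], [-0.89, 2.07], [0.3, 2.58], [-1.14, 4.28], [0, 2.63], [-3.12, 3.12]. Speed limits (rad/s): [2.57, 2.57, 3.01, 3.14, 3.14, 3.14].

INTERFACE

Orientations are given as a unit quaternion [w, x, y, z].
In Python, from workcell import manip gives the robot as it stands. Calls block until the motion is done:
- manip.movep(position, orientation): joint-space move of the TCP to a pose.
- manip.move_linear(position, max_speed=150, orientation=None, f_stop=None): straight line of the TCP; orientation=None keeps the orientation; max_speed is the mean speed in mm/s. With f_stop (N) it stops when the force on the tool has changed by that much, and returns True; else False.
- manip.move_j(angles): joint-space move.
- manip.grip(opening, grip_force=None): finger opening in mm; grip_force is the grip in N (None keeps the last); returns when the fingers have stopped.
- manip.pause(seconds).
- manip.ik(position, orientation): joint angles nearest the present ones, or None.
- manip.observe(): the state.
- manip.get_image(name): name is "scene" or "top" or "wrist"; returns a dict with "pixels" (400x640x3 uint8, red, green, blue), "intrinsics" (3x3 intrinsics, pixels), "world_from_camera" (4x4, takes a point from camera to world coordinates). Camera axes: x right, y down, z forward; pixel columns grow to the right and rows downward; lengths in mm; the calibration is good to about 2 mm. A picture is of the moment at which its call begins. There is no depth.
A pose or a line that the arm cannot do raises manip.IKError and nothing moves.
- manip.job_done(): hands the job in, once; it reports no verdict.
Trained networks look in a picture, given as the dict that the camera call returned (one of the last four; its "shot" number tells which), for a name from the list of things; names that differ only in an ending like _2 or _b are one class to them, and where a whole thing is asked for, a point or a joint stands for the part that bears it (a point fixed in the world has none). Each returns a list of dicts, best first, with "score" (0 to 1); they miss things now and then, are a little off and sometimes report something else, mostly with a low value. They report only what shows in the picture. A call takes as long as a camera call. They do not tell look-alikes from the thing itself.
- manip.trace(picture, name): "mask" (400x640 bool, what is visible of it) and "pixel" ([column, row] in pixels, amid what is visible of it).
- manip.landmark_of(picture, name): "pixel" ([column, row] in pixels: a listed point, or the origin of a listed thing).
The state is a dict: "time_s": time; "joints": joint angles; "qvel": joint speeds; "effort": joint torques, N m; "tcp_pos": TCP position; "tool_rot": TCP orientation; "force": force on the tool from outside, world axes, zero at the start; "ft_torque": the same for the moment, N m; "grip_width": finger opening in mm.
Only numpy, scipy, OpenCV 4.12 (cv2) and the standard library are available. Lean on these libraries where they do the work, as an engineer would, in place of code of your own. Each camera call takes 0.05 s, during which the arm holds its last target.

## Working session

There is one attempt and no reset: what is moved stays moved. The work goes in short steps, each a Python script; the robot and the scene stay as the last script left them, time stands still between calls to the robot, and variables do not carry over. Pictures are saved under pics/ and viewed, and the job is handed in when it is done.

```bash
ls; mkdir -p pics; cat > h.py <<'E'
import numpy as np, cv2
from workcell import manip
def save(p,n,crop=None,s=1):
    im=cv2.cvtColor(p["pixels"],cv2.COLOR_RGB2BGR)
    if crop: a,b,c,d=crop; im=im[b:d,a:c]
    if s!=1: im=cv2.resize(im,None,fx=s,fy=s,interpolation=cv2.INTER_CUBIC)
    cv2.imwrite("pics/"+n,im)
def ray(p,px):
    K=np.array(p["intrinsics"]);T=np.array(p["world_from_camera"])
    d=T[:3,:3]@np.linalg.solve(K,[px[0],px[1],1.]);return T[:3,3],d
def at(p,px,z):
    o,d=ray(p,px);return o+d*(z-o[2])/d[2]
def proj(p,X):
    K=np.array(p["intrinsics"]);T=np.array(p["world_from_camera"])
    c=T[:3,:3].T@(np.array(X)-T[:3,3]);u=K@c;return u[:2]/u[2]
def tri(obs):
    A=np.zeros((3,3));b=np.zeros(3)
    for p,px in obs:
        o,d=ray(p,px);d=d/np.linalg.norm(d);M=np.eye(3)-np.outer(d,d);A+=M;b+=M@o
    X=np.linalg.solve(A,b)
    return X,[np.round(proj(p,X)-px,1) for p,px in obs]
E
python3 - <<'E'
from h import *
o=manip.observe();print({k:np.round(v,3) for k,v in o.items()})
for n in("scene","top","wrist"):
    p=manip.get_image(n);save(p,n+"0.png")
    print(n,np.round(p["world_from_camera"],3).tolist(),np.round(p["intrinsics"],1).tolist())
    for k in("nut","nut_grip","disc","mount","rail_mid","tray"):
        print(k,[(np.round(d["pixel"],1).tolist(),round(d["score"],2)) for d in manip.landmark_of(p,k)])
E
```

```text
pics
{'time_s': np.float64(0.0), 'joints': array([ 0.972,  0.182,  1.608, -0.   ,  1.354, -0.206]), 'qvel': array([ 0.001,  0.001,  0.001,  0.002, -0.001, -0.001]), 'effort': array([-1.0000e-03, -4.3387e+01, -3.4185e+01,  7.0000e-02,  3.8000e-02,
       -0.0000e+00]), 'tcp_pos': array([219.762, 530.754, 217.742]), 'tool_rot': array([-0.693,  0.694, -0.138,  0.138]), 'force': array([-0.69 ,  0.486, -0.307]), 'ft_torque': array([0.048, 0.062, 0.029]), 'grip_width': np.float64(88.383)}
scene [[0.65, 0.527, -0.548, 1264.847], [0.76, -0.455, 0.464, -588.817], [-0.005, -0.718, -0.696, 969.096], [0.0, 0.0, 0.0, 1.0]] [[484.4, 0.0, 320.7], [0.0, 484.4, 195.2], [0.0, 0.0, 1.0]]
nut [([197.0, 209.4], 0.68), ([180.3, 226.6], 0.62), ([219.5, 246.6], 0.54), ([256.4, 223.6], 0.53)]
nut_grip [([209.4, 228.3], 0.66), ([199.6, 193.8], 0.64), ([253.6, 207.4], 0.52), ([176.5, 213.0], 0.51)]
disc [([227.7, 277.3], 0.74)]
mount [([339.5, 200.4], 0.83), ([229.4, 277.7], 0.2)]
rail_mid [([337.5, 183.8], 0.72), ([228.4, 279.7], 0.56), ([424.5, 153.0], 0.29)]
tray [([223.0, 260.5], 0.94)]
top [[-0.022, -0.993, 0.116, 391.856], [-1.0, 0.022, -0.0, 11.921], [-0.003, -0.116, -0.993, 1338.981], [0.0, 0.0, 0.0, 1.0]] [[427.9, 0.0, 310.5], [0.0, 427.9, 199.3], [0.0, 0.0, 1.0]]
nut [([358.1, 223.3], 0.64), ([402.7, 218.7], 0.54), ([416.6, 260.5], 0.46), ([287.0, 201.2], 0.44), ([414.5, 146.1], 0.32)]
nut_grip [([393.7, 272.0], 0.55), ([407.4, 220.0], 0.54), ([415.5, 146.9], 0.49), ([424.6, 261.6], 0.46), ([358.6, 222.4], 0.43)]
disc [([409.5, 187.3], 0.66)]
mount [([286.5, 201.6], 0.82)]
rail_mid [([281.3, 194.4], 0.92)]
tray [([402.6, 204.8], 0.7)]
wrist [[0.383, 0.884, 0.269, 150.886], [0.924, -0.366, -0.112, 560.299], [-0.001, 0.292, -0.957, 385.428], [0.0, 0.0, 0.0, 1.0]] [[318.9, 0.0, 320.4], [0.0, 318.9, 195.0], [0.0, 0.0, 1.0]]
nut []
nut_grip []
disc []
mount []
rail_mid []
tray []
```

View pics/scene0.png

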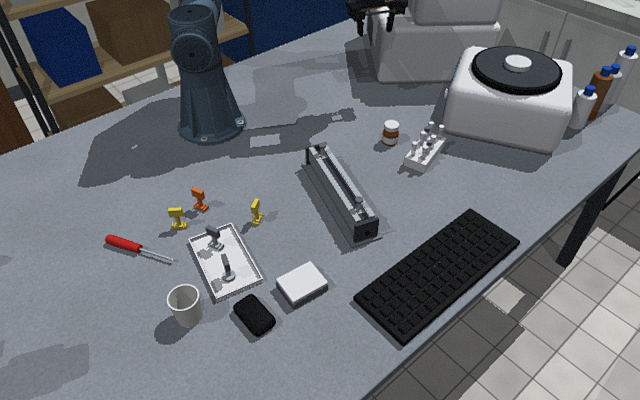

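View pics/top0.png

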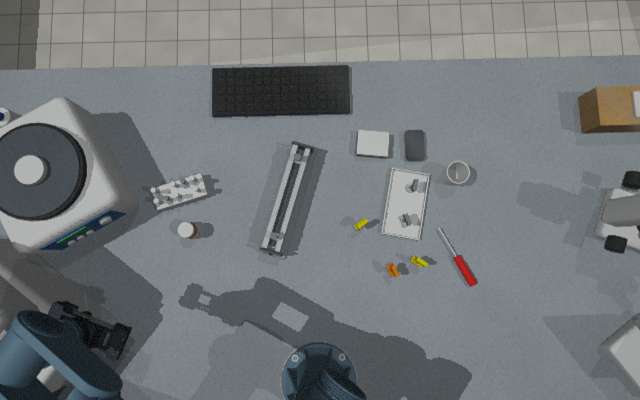

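```bash
python3 - <<'E'
from h import *
p=cv2.imread("pics/scene0.png");q=cv2.imread("pics/top0.png")
cv2.imwrite("pics/c1.png",cv2.resize(p[170:320,140:300],None,fx=5,fy=4*1.25*.8,interpolation=cv2.INTER_CUBIC)[:600])
cv2.imwrite("pics/c2.png",cv2.resize(q[130:290,330:450],None,fx=3.7,fy=3.7,interpolation=cv2.INTER_CUBIC))
E
```

```text
(no output)
```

View pics/c1.png

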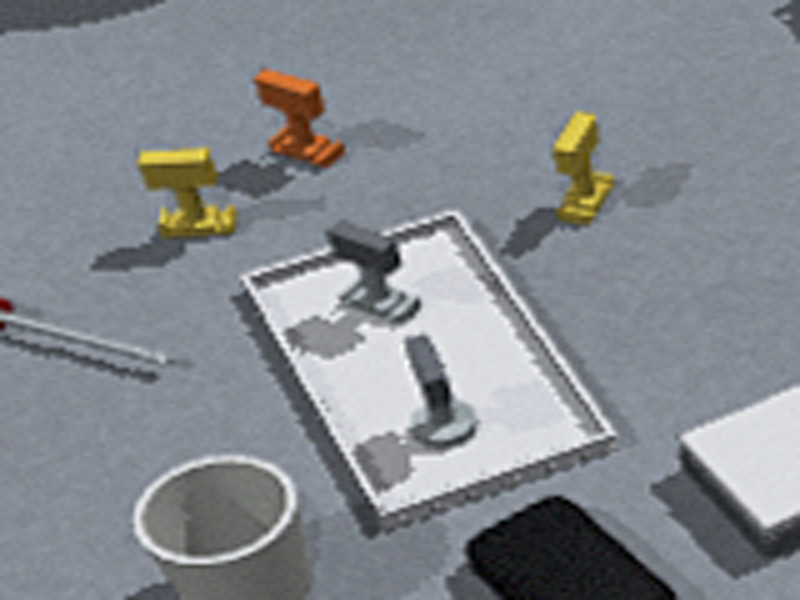

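View pics/c2.png

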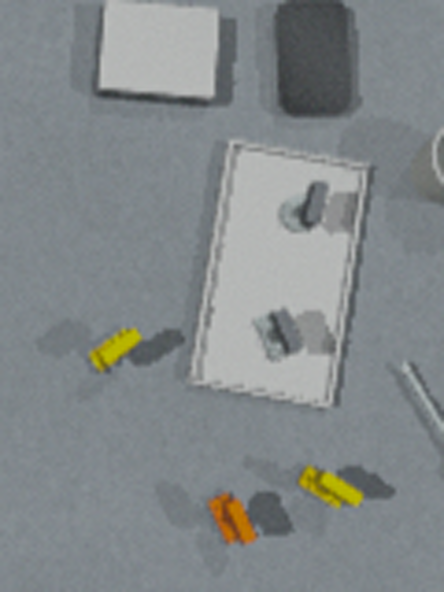

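The candidates are the grey nut in the tray (scene 214,240; top 405,220), the grey round-footed disc (scene 227,270; top 412,187), the orange nut (scene 199,198) and the yellow nuts (scene 178,215 and 256,210). I choose the grey one with the oblong grooved foot at scene (214,240). The rail runs from about (299,150) to (275,248) in the top view.

```bash
python3 - <<'E'
from h import *
ps=manip.get_image("scene");pt=manip.get_image("top")
print("grip",tri([(ps,(213,232)),(pt,(407.4,220))]), at(pt,(407.4,220),61), at(ps,(213,234),61))
def pca(m):
    ys,xs=np.nonzero(m);return xs.mean(),ys.mean()
for p in(ps,pt):
  for k in("nut","mount","tray"):
    for d in manip.trace(p,k):
        print(k,np.round(d["pixel"],1),round(d["score"],2),d["mask"].sum())
  print([np.round(d["pixel"],1).tolist() for d in manip.landmark_of(p,"mount")])
print(at(pt,(286.5,201.6),0),at(ps,(339.5,200.4),0), tri([(ps,(337.5,183.8)),(pt,(281.3,194.4))]))
# mount outline
d=manip.trace(pt,"mount")[0];ys,xs=np.nonzero(d["mask"])
print(cv2.minAreaRect(np.c_[xs,ys].astype(np.float32)))
# rail end points in top at z~65
a=at(pt,(299,150),65);b=at(pt,(275,248),65);print(a,b,np.degrees(np.arctan2(*(a-b)[[1,0]])))
E
```

```text
grip (array([ 473.34567476, -275.08210976,   60.99687658]), [array([-0.6,  0. ]), array([-0.4, -0.2])]) [ 472.63011826 -276.32178643   61.        ] [ 480.00922898 -277.47879748   61.        ]
nut [215.  236.7] 0.81 265
nut [197.5 200.6] 0.66 196
nut [178.3 217.4] 0.64 261
nut [254.9 214.4] 0.58 212
mount [341.8 196.7] 0.57 3900
tray [227.  259.5] 0.75 2923
tray [426.3 145.4] 0.33 1133
[[338.4, 199.0]]
nut [419.7 260.4] 0.6 121
nut [359.9 220.9] 0.6 80
nut [404.1 218.4] 0.5 120
nut [393.2 266.4] 0.49 118
tray [405.4 202.3] 0.96 2503
[[287.9, 201.7], [403.7, 203.2]]
[543.0149667   87.53697152   0.        ] [552.99494099  82.92932247   0.        ] (array([551.48550553,  90.18779931,  61.1670033 ]), [array([ 4.1, -0.6]), array([3.1, 2.2])])Traceback (most recent call last):
  File "<stdin>", line 13, in <module>
IndexError: list index out of range
```

```bash
cat >> h.py <<'E'
from scipy.spatial.transform import Rotation as R
def q2R(q): return R.from_quat([q[1],q[2],q[3],q[0]])
def ori(yaw):
    # jaw (tool z) along world direction yaw (rad), tool y down
    z=np.array([np.cos(yaw),np.sin(yaw),0]);y=np.array([0,0,-1.]);x=np.cross(y,z)
    q=R.from_matrix(np.c_[x,y,z]).as_quat();return [q[3],q[0],q[1],q[2]]
E
python3 - <<'E'
from h import *
o=manip.observe();print(q2R(o["tool_rot"]).as_matrix().round(3))
T=np.array(manip.get_image("wrist")["world_from_camera"])
Rm=q2R(o["tool_rot"]).as_matrix();print("cam in tool",Rm.T@(T[:3,3]-o["tcp_pos"]),"axes",(Rm.T@T[:3,:3]).round(3))
for pos in([545,87,300],[474,-275,250],[474,-275,60]):
  for yd in range(-180,181,45):
    j=manip.ik(pos,ori(np.radians(yd)));print(pos,yd,None if j is None else np.round(j,2))
print(manip.observe()["time_s"])
E
```

```text
[[ 0.924 -0.     0.383]
 [-0.383 -0.     0.924]
 [-0.    -1.    -0.   ]]
cam in tool [ -75.02503084 -166.78992957    0.38301867] axes [[ 0.001  0.957  0.292]
 [ 0.001 -0.292  0.957]
 [ 1.    -0.    -0.001]]
[545, 87, 300] -180 [-0.06  0.07  1.56 -0.    1.51  3.08]
[545, 87, 300] -135 [-0.06  0.07  1.56 -0.    1.51  2.3 ]
[545, 87, 300] -90 [-0.06  0.07  1.56 -0.    1.51  1.51]
[545, 87, 300] -45 [-0.06  0.07  1.56 -0.    1.51  0.73]
[545, 87, 300] 0 [-0.06  0.07  1.56 -0.    1.51 -0.06]
[545, 87, 300] 45 [-0.06  0.07  1.56  0.    1.51 -0.84]
[545, 87, 300] 90 [-0.06  0.07  1.56 -0.    1.51 -1.63]
[545, 87, 300] 135 [-0.06  0.07  1.56 -0.    1.51 -2.41]
[545, 87, 300] 180 [-0.06  0.07  1.56 -0.    1.51  3.08]
[474, -275, 250] -180 [-0.74  0.09  1.64 -0.    1.41  2.4 ]
[474, -275, 250] -135 [-0.74  0.09  1.64 -0.    1.41  1.61]
[474, -275, 250] -90 [-0.74  0.09  1.64 -0.    1.41  0.83]
[474, -275, 250] -45 [-0.74  0.09  1.64 -0.    1.41  0.04]
[474, -275, 250] 0 [-0.74  0.09  1.64 -0.    1.41 -0.74]
[474, -275, 250] 45 [-0.74  0.09  1.64  0.    1.41 -1.53]
[474, -275, 250] 90 [-0.74  0.09  1.64 -0.    1.41 -2.31]
[474, -275, 250] 135 [-0.74  0.09  1.64 -0.    1.41 -3.1 ]
[474, -275, 250] 180 [-0.74  0.09  1.64 -0.    1.41  2.4 ]
[474, -275, 60] -180 [-0.74  0.32  1.79 -0.    1.03  2.4 ]
[474, -275, 60] -135 [-0.74  0.32  1.79 -0.    1.03  1.61]
[474, -275, 60] -90 [-0.74  0.32  1.79 -0.    1.03  0.83]
[474, -275, 60] -45 [-0.74  0.32  1.79 -0.    1.03  0.04]
[474, -275, 60] 0 [-0.74  0.32  1.79 -0.    1.03 -0.74]
[474, -275, 60] 45 [-0.74  0.32  1.79  0.    1.03 -1.53]
[474, -275, 60] 90 [-0.74  0.32  1.79 -0.    1.03 -2.31]
[474, -275, 60] 135 [-0.74  0.32  1.79 -0.    1.03 -3.1 ]
[474, -275, 60] 180 [-0.74  0.32  1.79 -0.    1.03  2.4 ]
1.65
```

```bash
python3 - <<'E'
from h import *
manip.movep([547,87,220],ori(np.radians(-14)))
p=manip.get_image("wrist");save(p,"w1.png");np.savez("w1.npz",**{k:p[k] for k in("pixels","intrinsics","world_from_camera")})
for k in("mount","rail_mid"): print(k,[(np.round(d["pixel"],1).tolist(),round(d["score"],2)) for d in manip.landmark_of(p,k)])
d=manip.landmark_of(p,"mount")
if d: print(at(p,d[0]["pixel"],0))
d=manip.landmark_of(p,"rail_mid")
if d: print(at(p,d[0]["pixel"],59))
o=manip.observe();print(o["time_s"],o["tcp_pos"],o["force"])
E
```

```text
mount [([320.0, 167.5], 0.83)]
rail_mid [([323.7, 178.8], 0.87)]
[544.9344553   81.20953542   0.        ]
[548.90668958  80.64578092  59.        ]
3.8917 [546.87567168  87.62469297 220.00443996] [ 0.4345936   0.18408528 -0.59735722]
```

View pics/w1.png

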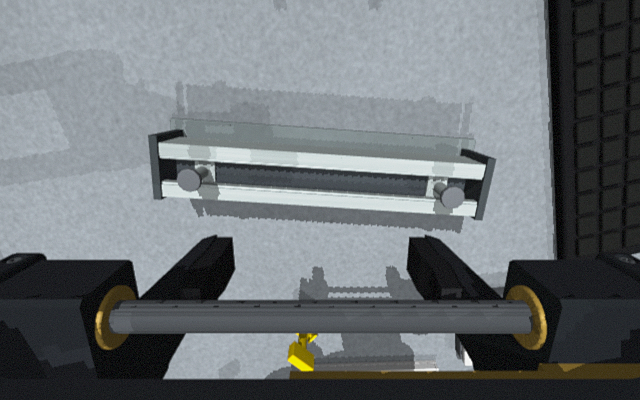

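```bash
python3 - <<'E'
from h import *
p=dict(np.load("w1.npz"));save(p,"w1a.png",(140,120,330,230),4.2);save(p,"w1b.png",(310,120,500,230),4.2)
E
```

```text
(no output)
```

View pics/w1a.png

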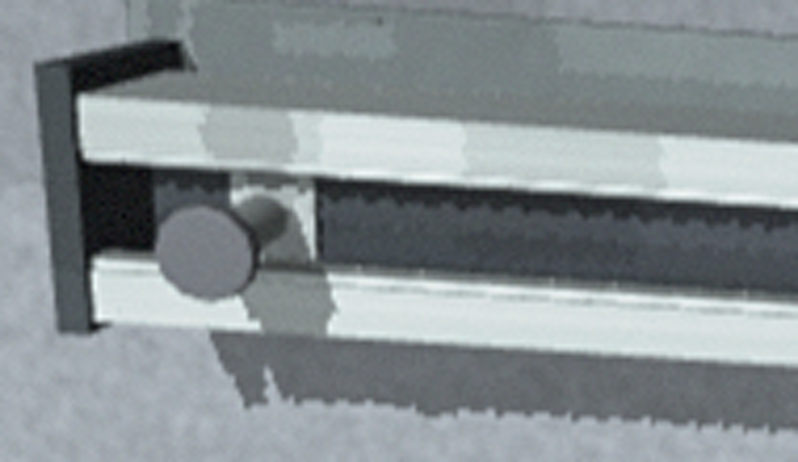

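View pics/w1b.png

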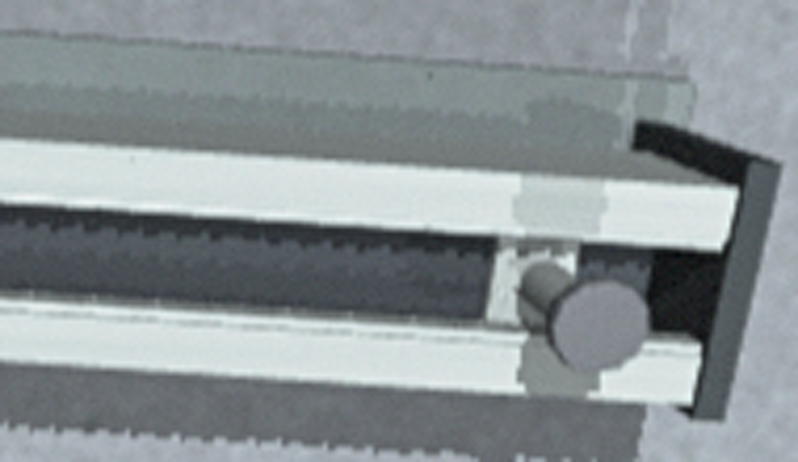

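```bash
cat > fit.py <<'E'
from h import *
from scipy.optimize import least_squares
p=dict(np.load("w1.npz"))
L=lambda x,y:np.array([140+x/4.2,120+y/4.2]); Rr=lambda x,y:np.array([310+x/4.2,120+y/4.2])
cor=[(L(80,95),-160,27),(L(95,322),-160,-27),(Rr(738,185),160,27),(Rr(700,402),160,-27)]
lin=[(L(330,178),11.75),(L(330,268),-11.75),(Rr(490,236),11.75),(Rr(490,323),-11.75)]
def W(v,u,w,h):
    c,s=np.cos(v[2]),np.sin(v[2]);return [v[0]+c*u-s*w,v[1]+s*u+c*w,h]
def res(v,full=False):
    r=[]
    for px,u,w in cor:r+=list(proj(p,W(v,u,w,v[3]))-px)
    for px,w in lin:
        X=at(p,px,v[3])[:2]-v[:2];r.append((-np.sin(v[2])*X[0]+np.cos(v[2])*X[1])-w)
    return np.array(r)
s=least_squares(res,[548,85,-.3,70],loss="soft_l1");print(s.x,np.degrees(s.x[2]),res(s.x).round(1))
J=s.jac;print(np.sqrt(np.diag(np.linalg.inv(J.T@J))))
E
python3 fit.py
```

```text
[ 5.48298044e+02  8.41724222e+01 -3.08581255e-01  7.82123929e+01] -17.68040356547829 [-0.4  0.1  0.5 -0.6  1.  -0.  -1.3 -0.3 -0.3  1.4 -0.8  1.3]
[0.78394054 0.49882476 0.00306014 1.45069257]
```

```bash
python3 - <<'E'
from h import *
manip.movep([474,-275,170],ori(np.radians(-55)))
p=manip.get_image("wrist");save(p,"w2.png");np.savez("w2.npz",**{k:p[k] for k in("pixels","intrinsics","world_from_camera")})
for k,z in(("nut",4),("nut_grip",61),("disc",4)):
  for d in manip.landmark_of(p,k): print(k,np.round(d["pixel"],1).tolist(),round(d["score"],2),at(p,d["pixel"],z).round(1))
o=manip.observe();print(o["time_s"],o["tcp_pos"])
E
python3 - <<'E'
import cv2
p=cv2.imread("pics/w2.png");cv2.imwrite("pics/w2c.png",cv2.resize(p[90:270,220:440],None,fx=3.3,fy=3.3,interpolation=cv2.INTER_CUBIC))
E
```

```text
nut [321.0, 172.1] 0.88 [ 474.8 -275.     4. ]
nut [205.7, 104.1] 0.79 [ 465.5 -140.1    4. ]
nut [284.6, 273.5] 0.66 [ 349.9 -310.2    4. ]
nut_grip [318.5, 186.8] 0.8 [ 473.  -273.4   61. ]
nut_grip [280.3, 306.5] 0.68 [ 347.7 -313.7   61. ]
nut_grip [187.9, 108.7] 0.63 [ 465.8 -145.2   61. ]
disc [403.9, 105.6] 0.96 [ 578.7 -304.     4. ]
5.4833 [ 474.57791417 -274.07733907  170.18732497]
```

View pics/w2.png

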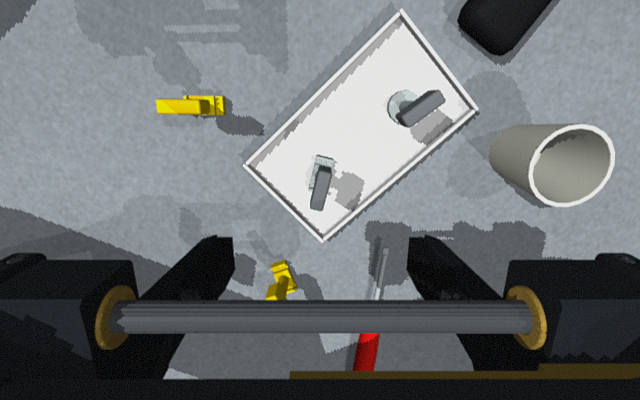

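View pics/w2c.png

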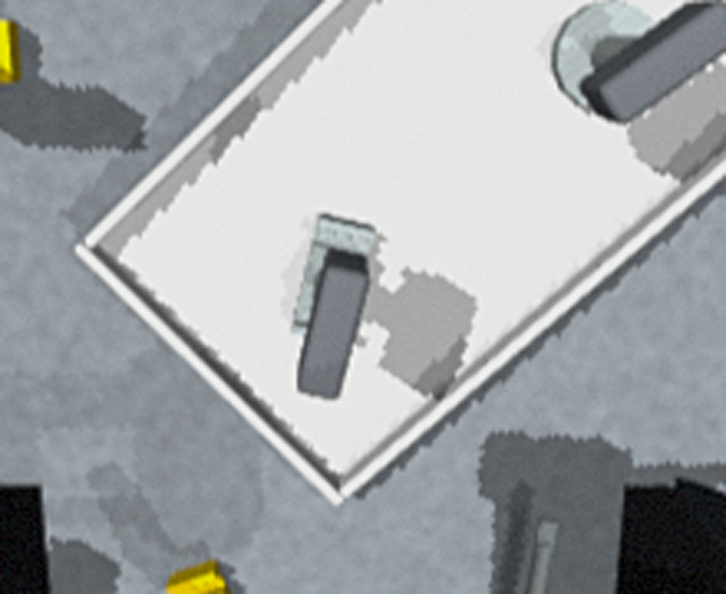

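```bash
python3 - <<'E'
from h import *
p=dict(np.load("w2.npz"))
c=np.array([at(p,(220+x/3.3,90+y/3.3),74)[:2] for x,y in((329,264),(370,269),(297,393),(340,398))])
print(c.round(1),c.mean(0))
d=c[0]+c[1]-c[2]-c[3];print(np.linalg.norm(d)/2,np.degrees(np.arctan2(d[1],d[0])))
e=c[1]-c[0]+c[3]-c[2];print(np.linalg.norm(e)/2,np.degrees(np.arctan2(e[1],e[0])))
E
```

```text
[[ 488.6 -263.8]
 [ 493.6 -273.1]
 [ 455.2 -276.9]
 [ 460.6 -287. ]] [ 474.47530016 -275.17967281]
35.852671474020724 22.0878429504474
11.019595993600827 -62.02699111439798
```

```bash
python3 - <<'E'
from h import *
q=ori(np.radians(-67))
manip.grip(50,40)
manip.move_linear([474.2,-275,110],200,q)
manip.move_linear([474.2,-275,43],80,q,f_stop=8)
o=manip.observe();print(o["time_s"],o["tcp_pos"],o["force"])
manip.grip(0,40)
o=manip.observe();print(o["time_s"],o["tcp_pos"],o["force"],o["grip_width"])
manip.move_linear([474.2,-275,150],150)
o=manip.observe();print(o["time_s"],o["tcp_pos"],o["force"],o["ft_torque"],o["grip_width"])
p=manip.get_image("wrist");save(p,"w3.png")
manip.movep([548,84,190],ori(np.radians(-107.7)))
o=manip.observe();print(o["time_s"],o["tcp_pos"],o["force"],o["grip_width"])
p=manip.get_image("wrist");save(p,"w4.png");np.savez("w4.npz",**{k:p[k] for k in("pixels","intrinsics","world_from_camera")})
E
```

```text
7.625 [ 474.54496948 -275.30073427   43.39203085] [-0.1792977   0.26291196 -0.32551064]
8.2917 [ 474.2409355  -275.0310821    43.11046226] [-0.06271305  0.87472135  1.47218225] 11.337705697648893
9.1583 [ 473.59895064 -274.49167798  148.95339144] [-0.13800566  0.19473468 -2.6564053 ] [ 0.00148013  0.15945947 -0.0214577 ] 11.625092919980917
10.5833 [547.88700628  83.37800989 189.48282694] [ 0.06250735 -0.2621817  -1.09904898] 11.595358199670956
```

View pics/w3.png

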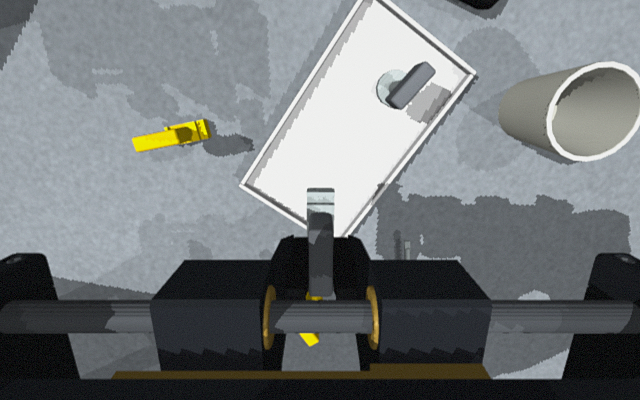

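View pics/w4.png

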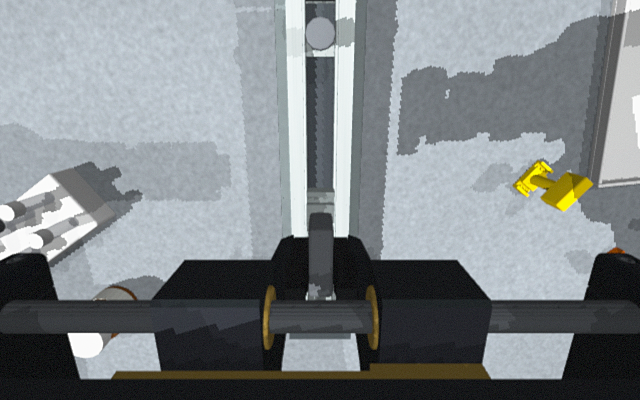

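```bash
python3 - <<'E'
from h import *
q=ori(np.radians(-107.7))
manip.move_linear([548.3,84.2,130],100,q)
manip.pause(0.2)
o=manip.observe();print(o["time_s"],o["tcp_pos"],o["force"],o["grip_width"])
p=manip.get_image("wrist");save(p,"w5.png",(240,100,400,240),4.2);np.savez("w5.npz",**{k:p[k] for k in("pixels","intrinsics","world_from_camera")})
E
```

```text
11.5833 [548.90125187  84.19048076 130.84575975] [ 0.68563022 -0.58054854 -1.22568016] 11.63130415071383
```

View pics/w5.png

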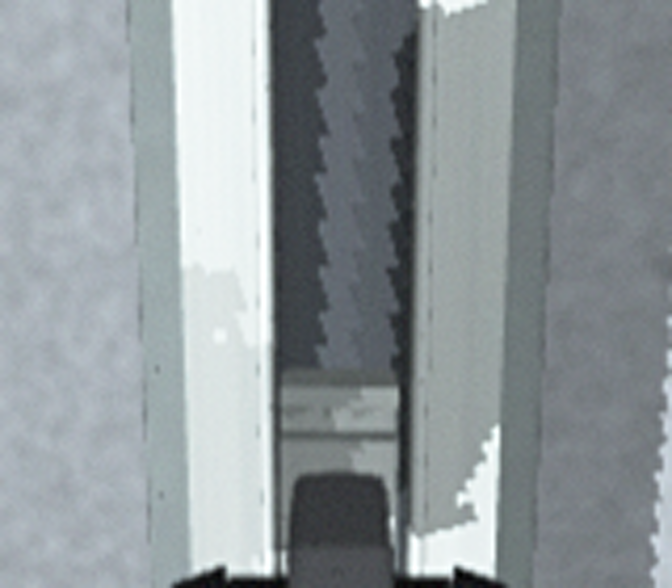

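```bash
python3 - <<'E'
from h import *
q=ori(np.radians(-107.7))
f0=manip.observe()["force"]
s=manip.move_linear([548.1,83.7,96],15,q,f_stop=3.5)
o=manip.observe();print(s,o["time_s"],o["tcp_pos"],o["force"]-f0,o["ft_torque"],o["grip_width"])
E
```

```text
True 13.3083 [548.13456726  83.81904154 101.5223641 ] [0.63217828 0.68616272 4.92954714] [ 0.0465686   0.09919404 -0.01860415] 11.282429652964804
```

```bash
python3 - <<'E'
from h import *
q=ori(np.radians(-107.7))
f0=np.array([.2,-.2,-1.2])
for z in (97,94.5,93.2):
    s=manip.move_linear([548.1,83.7,z],8,q,f_stop=7)
    F=[];Z=[]
    for i in range(4): manip.pause(.05);o=manip.observe();F.append(o["force"]-f0);Z.append(o["tcp_pos"])
    print(z,s,round(o["time_s"],2),np.mean(Z,0).round(2),np.mean(F,0).round(2),o["grip_width"])
    if np.mean(F,0)[2]>12: break
E
```

```text
97 False 14.13 [548.25  83.81  97.49] [-1.63  0.83  8.24] 11.694394516768428
94.5 False 14.79 [548.33  83.84  95.24] [-2.33  1.01  9.7 ] 11.905291569369183
93.2 False 15.3 [548.39  83.82  94.09] [-2.91  0.84 11.39] 11.180245730964778
```

```bash
python3 - <<'E'
from h import *
f0=np.array([.2,-.2,-1.2])
manip.move_linear([548.1,83.7,92.5],8,ori(np.radians(-107.7)))
def rd(t):
    F=[];Z=[]
    for i in range(4): manip.pause(.04);o=manip.observe();F.append(o["force"]-f0);Z.append(o["tcp_pos"])
    print(t,round(o["time_s"],2),np.mean(Z,0).round(2),np.mean(F,0).round(2),o["ft_torque"].round(2),round(o["grip_width"],1),np.round(o["joints"][5],3))
    return np.mean(F,0)
F=rd("press")
if F[2]<14.5:
  for a in (-100,-90,-78):
    manip.movep([548.1,83.7,92.5],ori(np.radians(a)));F=rd(a)
    if np.linalg.norm(F)>16: break
E
```

```text
press 15.72 [548.42  83.82  93.47] [-2.88  0.96 11.48] [ 0.11  0.61 -0.05] 11.2 1.817
-100 16.14 [548.87  83.68  93.67] [-2.01  0.19 11.3 ] [0.08 0.43 0.02] 11.5 1.683
-90 16.6 [549.2   83.65  93.83] [-1.3   0.66 11.37] [-0.03  0.36  0.13] 11.7 1.508
-78 17.08 [549.38  83.62  93.88] [-0.96  0.76 10.83] [-0.03  0.27  0.06] 12.0 1.299
```

```bash
python3 - <<'E'
from h import *
f0=np.array([.2,-.2,-1.2])
def rd(t):
    F=[];Z=[]
    for i in range(4): manip.pause(.04);o=manip.observe();F.append(o["force"]-f0);Z.append(o["tcp_pos"])
    print(t,round(o["time_s"],2),np.mean(Z,0).round(2),np.mean(F,0).round(2),o["ft_torque"].round(2),round(o["grip_width"],1),np.round(o["joints"][5],3))
    return np.mean(F,0)
for a in (-60,-40,-17.7):
    manip.movep([548.1,83.7,92.5],ori(np.radians(a)));F=rd(a)
    if np.linalg.norm(F)>16: break
p=manip.get_image("wrist");save(p,"w6.png")
E
```

```text
-60 17.65 [549.46  83.63  93.93] [-0.77  0.39 11.29] [-0.02  0.22  0.06] 11.5 0.985
-40 18.24 [549.49  83.63  93.93] [-0.52  0.19 10.9 ] [-0.08  0.13  0.07] 11.9 0.635
-17.7 18.87 [549.49  83.61  93.93] [-0.45  0.17 11.34] [-0.03  0.16  0.06] 11.8 0.246
```

View pics/w6.png

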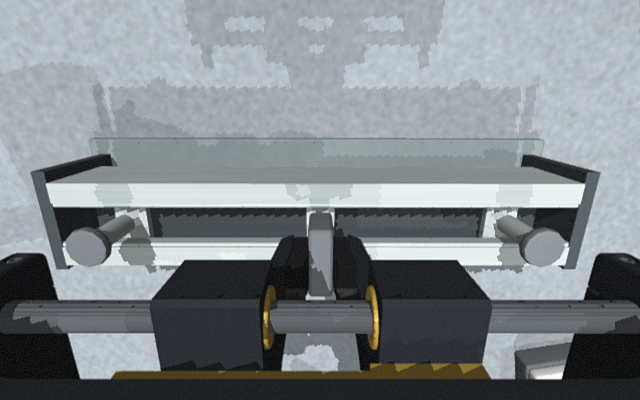

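```bash
python3 - <<'E'
from h import *
f0=np.array([.2,-.2,-1.2])
q=ori(np.radians(-17.7))
def rd(t):
    F=[];Z=[]
    for i in range(4): manip.pause(.04);o=manip.observe();F.append(o["force"]-f0);Z.append(o["tcp_pos"])
    print(t,round(o["time_s"],2),np.mean(Z,0).round(2),np.mean(F,0).round(2),o["ft_torque"].round(2),round(o["grip_width"],1))
    return np.mean(F,0)
for z in (93.5,94.5,95.5,96.5,97.5,98.5,99.5):
    manip.move_linear([548.1,83.7,z],10,q);F=rd(z)
    if F[2]<4: break
E
```

```text
93.5 19.33 [549.46  83.61  94.84] [-0.24  0.33 10.39] [-0.05  0.08  0.08] 11.9
94.5 19.75 [549.43  83.62  95.74] [0.14 0.21 9.36] [-0.04  0.07  0.06] 11.4
95.5 20.17 [549.38  83.62  96.63] [0.92 0.5  9.28] [-0.06 -0.04  0.06] 11.2
96.5 20.58 [549.34  83.62  97.53] [0.63 0.51 7.98] [ 0.   -0.06  0.09] 11.7
97.5 21.0 [549.3   83.64  98.42] [0.63 0.71 7.15] [-0.   -0.13  0.07] 11.4
98.5 21.42 [549.27  83.64  99.32] [1.23 0.26 7.13] [-0.07 -0.18  0.06] 11.5
99.5 21.83 [548.98  83.66 100.  ] [2.35 0.85 5.78] [-0.04 -0.39  0.05] 11.4
```

```bash
python3 - <<'E'
from h import *
f0=np.array([.2,-.2,-1.2])
q=ori(np.radians(-17.7))
def rd(t):
    F=[];Z=[]
    for i in range(4): manip.pause(.04);o=manip.observe();F.append(o["force"]-f0);Z.append(o["tcp_pos"])
    print(t,round(o["time_s"],2),np.mean(Z,0).round(2),np.mean(F,0).round(2),o["ft_torque"].round(2),round(o["grip_width"],1))
    return np.mean(F,0)
for z in (100.1,100.7,101.3):
    manip.move_linear([548.1,83.7,z],8,q);F=rd(z)
    if F[2]<2: break
E
```

```text
100.1 22.25 [548.63  83.68 100.28] [3.78 0.4  4.42] [-0.01 -0.87  0.09] 11.7
100.7 22.67 [548.31  83.69 100.35] [5.84 0.59 0.79] [-0.04 -1.15  0.02] 11.6
```

```bash
python3 - <<'E'
from h import *
f0=np.array([.2,-.2,-1.2])
q=ori(np.radians(-17.7))
def rd(t):
    F=[];Z=[]
    for i in range(4): manip.pause(.04);o=manip.observe();F.append(o["force"]-f0);Z.append(o["tcp_pos"])
    print(t,round(o["time_s"],2),np.mean(Z,0).round(2),np.mean(F,0).round(2),o["ft_torque"].round(2),round(o["grip_width"],1))
    return np.mean(F,0)
for x in (548.9,549.6):
    manip.move_linear([x,83.7,100.7],8,q);F=rd(x)
    if F[0]<1.5: break
E
```

```text
548.9 23.08 [548.66  83.7  100.38] [4.27 0.41 1.15] [-0.01 -0.87  0.06] 11.3
549.6 23.5 [549.09  83.68 100.4 ] [ 2.25 -0.06  0.77] [-0.18 -0.36  0.06] 11.7
```

```bash
python3 - <<'E'
from h import *
q=ori(np.radians(-17.7))
manip.move_linear([550.1,83.7,100.7],8,q)
manip.grip(16);manip.grip(45)
o=manip.observe();print(o["time_s"],o["tcp_pos"],o["force"],o["grip_width"])
s=manip.move_linear([550.1,83.7,190],80,q,f_stop=6)
o=manip.observe();print(s,o["time_s"],o["tcp_pos"],o["force"],o["grip_width"])
p=manip.get_image("wrist");save(p,"w7.png");save(p,"w7c.png",(220,100,420,250),4);np.savez("w7.npz",**{k:p[k] for k in("pixels","intrinsics","world_from_camera")})
p=manip.get_image("scene");save(p,"s7.png",(280,120,400,260),4)
for k in("nut","nut_grip"):
  print(k,[(np.round(d["pixel"],1).tolist(),round(d["score"],2)) for d in manip.landmark_of(p,k)])
E
```

```text
24.625 [550.10336431  83.69035596 100.71647373] [-0.74118146 -0.9087574   0.49864661] 44.98376318544906
False 25.8917 [549.65024552  83.71247102 189.274236  ] [-0.98605773 -0.28820244  0.10011081] 44.90268587424689
nut [([180.9, 227.0], 0.78), ([253.1, 220.3], 0.55), ([202.9, 209.1], 0.52), ([336.0, 184.6], 0.5), ([301.7, 287.4], 0.49)]
nut_grip [([196.7, 193.6], 0.72), ([337.9, 164.1], 0.63), ([175.0, 214.6], 0.58), ([251.6, 207.3], 0.54)]
```

View pics/w7c.png

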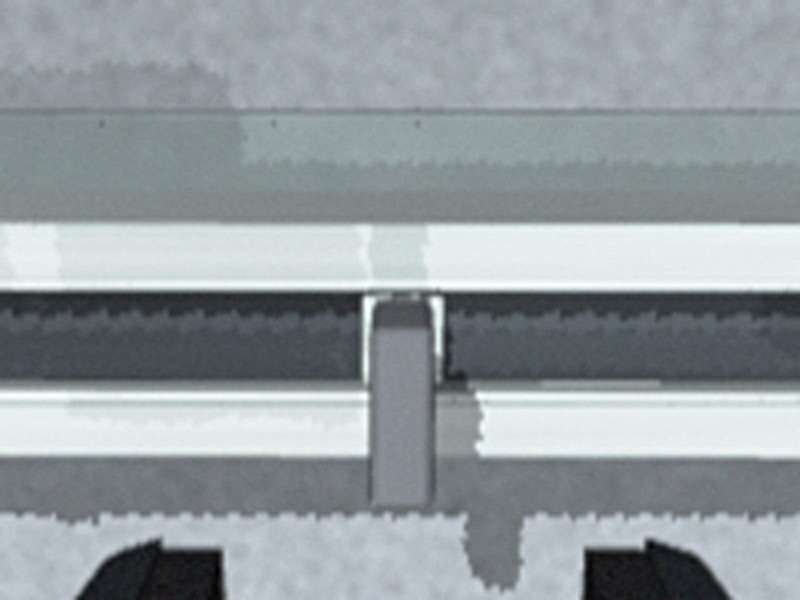

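View pics/s7.png

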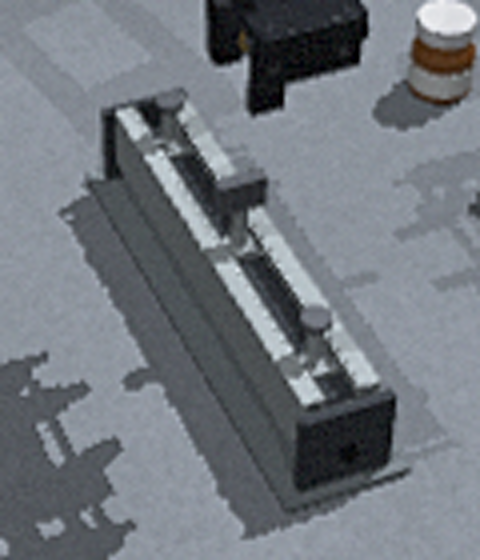

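```bash
python3 - <<'E'
from h import *
p=dict(np.load("w7.npz"))
for z in(124,131,136):
    c=np.array([at(p,(220+x/4,100+y/4),z)[:2] for x,y in((372,328),(432,328),(369,503),(434,505))])
    d=c[2]+c[3]-c[0]-c[1];e=c[1]-c[0]+c[3]-c[2]
    print(z,c.mean(0).round(1),np.linalg.norm(d)/2,np.linalg.norm(e)/2,np.degrees(np.arctan2(e[1],e[0])))
E
```

```text
124 [549.   80.9] 35.64591236228668 12.011789897582723 -18.718984874953914
131 [549.7  83.2] 34.57054488071263 11.649417681658557 -18.718984874954007
136 [550.3  84.8] 33.802425251016814 11.39058038456987 -18.718984874953993
```

```bash
python3 - <<'E'
from h import *
print(manip.job_done());print(manip.observe()["time_s"])
E
```

```text
the job is handed in; nothing more can be done
None
the job is handed in; nothing more can be done
```

The grey rail nut is locked into the slotted rail, close to midway between the posts, and the job was handed in at about 26 s. I pressed it down until the upward force read about 11.4 N, turned it a quarter turn, and let the spring lift it about 6 mm. I then let go of it.

**Lock:**
- The lift followed the spring force down from 10.4 to 5.8 N. The tool's load then dropped to about 1 N with almost no further rise, so the lips are holding the nut in its grooves.
- The highest force I read on the rail was about 12 N. I sampled it between moves rather than continuously.

**Final picture:** the nut stands upright and square across the slot. It measures at about (549.7, 83.2), against a rail middle of (548.3, 84.2), and the gripper is clear of it.

**Caveats:**
- A sideways force of about 6 N built up before release; I eased it to about 2 N before opening the fingers.
- The camera put the rail top at about 78 mm, while contact with the strip suggested about 76–77 mm, which is within the measuring error.
- I last saw the round-footed screw standing in the tray right after the pick-up, and did not check it again at the end.

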